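# Seat a polishing spindle in its slotted stand

### The arm

A 7-joint arm with a two-finger parallel gripper is mounted at the origin on the work surface. World frame = base frame: x ahead of the robot, y to its left, z up, the work surface at z = 0. Lengths are in mm, angles in rad, forces in N, time in s.
With the tool pointing down it reaches from about 350 to 900 mm from the base axis. Payload 19.9 kg.
Tool frame: the origin (TCP) lies on the front face of the gripper's body, between the roots of the fingers; the fingertips stand 73 mm ahead of it and the grasp point (between the pads) lies 54 mm ahead of it; z points along the fingers, y is the line along which they close (so a half turn about z gives the same grasp; the last joint's range is limited). The gripper opens to 85 mm and grips with 20 to 120 N. Pads are 22 mm wide; open, the fingers measure 114 mm over their backs; the gripper's body (76 mm by 85 mm) begins 54 mm behind the grasp point. The pads swing forward as they close: fully open they stand 13 mm farther back than shut.
Start: joints at [1.063, 0.417, -0.01, 1.614, 0.005, 1.111, -0.053], TCP at [280.708, -558.401, 303.86] pointing down, gripper open.
Joint ranges: [-2.81, 2.81], [-0.39, 2.02], [-1.27, 1.25], [0.06, 2.57], [-1.19, 4.33], [0.19, 2], [-2.82, 2.82]. Speed limits (rad/s): [1.89, 1.89, 2.39, 2.39, 3.01, 3.01, 3.01].

### API

Orientations are given as a rotation vector (axis times angle).
In Python, from cell import ctrl gives the robot as it stands.
- The arm moves only by the tool servo_tool, never from a script. Its argument "rows" is a list of rows, each a list of 5 numbers: the shift along the world's x, y, z in m, then the turn about the world's z in degrees, then the finger opening in m, from 0 to 0.0854. A call has 1 to 5 rows; each row is the pose to reach, as a shift and turn from the pose commanded when the call began; what a row does not reach only later rows make up. A row lasts 1/8 s, in which the tool goes at most 62.5 mm and 10.7 degrees, less where a joint would pass 70% of its speed; a pose out of reach is approached as far as the arm can. A call with a gripper value outside its range is refused whole. The fingers move at their own pace and stop on an object; "squeeze" is the grip in N (left out, the last holds). Time passes only in rows, so rows that repeat a pose let the fingers close. It gives the time, the measured TCP pose, the force, the opening and the grip force at its end, in the units of the state.
- ctrl.sense(): the state, without advancing time (a new reading comes with each control period).
- ctrl.capture(name): name is "scene" or "top" or "wrist"; returns a dict with "frame" (400x640x3 uint8, red, green, blue), "depth" (400x640 float32, mm along the optical axis (not along the pixel's ray), 0 where there is no reading), "fx", "fy", "cx", "cy" (pixels), "R" (3x3) and "t" (3): a world point X has camera coordinates R X + t; the wrist camera has in their place "tool_from_camera" (4x4, takes a point from camera to tool coordinates, whose origin is the TCP and whose axes are the flange's). Camera axes: x right, y down, z forward; pixel columns grow to the right and rows downward; lengths in mm; the calibration is good to about 2 mm. A picture is of the moment at which its call begins: read the wrist's pose just before it.
- ctrl.job_done(): hands the job in; it is judged then, once.
Trained networks look in a picture, given as the dict that the camera call returned (one of the last four; its "shot" number tells which), for a name from the list of things; names that differ only in an ending like _2 or _b are one class to them, and where a whole thing is asked for, a point or a joint stands for the part that bears it (a point fixed in the world has none). Each returns a list of dicts, best first, with "score" (0 to 1); they miss things now and then, are a little off and sometimes report something else, mostly with a low value. They report only what shows in the picture. A call takes as long as a camera call. They do not tell look-alikes from the thing itself.
- ctrl.masks_of(picture, query): "mask" (400x640 bool, what is visible of it) and "extent" ([left, top, width, height] in pixels, round what is visible of it).
The state is a dict: "t": time; "qpos": joint angles; "dq": joint speeds; "joint_efforts": joint torques, N m; "ee_pos": TCP position; "tool_rot": TCP orientation; "force": force on the tool from outside, world axes, zero at the start; "torque": the same for the moment, N m; "finger_gap": opening from 0.0 (shut) to 1.0 (fully open); "finger_force": force on a finger pad.
Only numpy, scipy, OpenCV 4.12 (cv2) and the standard library are available. Lean on these libraries where they do the work, as an engineer would, in place of code of your own. Each camera call takes 0.05 s, during which the arm holds its last target. There are 200 camera calls.

### The job

Lift the polishing wheel on its axle out of the wooden rest and lower it into the grey metal stand, the wheel midway between the two posts and one axle end in each slot. Press it down past the spring balls until both ends sit evenly on the slot floors, fully home, never pushing harder than 30 N. Then let go, leaving the other things on the bench where they are.

Things in the scene. Friction and masses are not known exactly. Their poses are not given: they have to be found in the camera images.
- spindle: Polishing spindle, about 0.36 kg: steel axle 12 mm thick, 200 mm long, round ends, along the body's y; at its middle a hard grey felt wheel 84 mm in diameter, 22 mm thick (flat faces square to y), and a brass hub 18 mm in diameter, 6 mm proud of each face. Origin: centre line, wheel's middle. Same either way round. Best gripped from above across the wheel's faces, above the hub.
- end_a (a point): Point on the axle's centre line 80 mm from the wheel's middle on the spindle's +y side: the part that lies in a slot.
- end_b (a point): Same on the -y side.
- stand: Foot of the grey metal stand, fixed to the bench: base plate 80 (x) by 200 (y) by 12 mm; origin: centre of its underside. It carries two slotted posts at y = +80 and -80 mm (146 mm clear between them) on rubber mounts. Slots are in line along y. Same size either way round: the axle may go in either way.
- post_a: Post at the stand's +y side, 50 (x) by 14 (y) mm, top 90 mm above the bench; a slot open at the top and through along y. Origin: middle of the slot's hard floor, 60 mm above the bench unloaded. Slot 14 mm wide (1 mm spare each side) up to 22 mm above the floor, then flared at 45 degrees to 30 mm wide at the top. Under load it gives straight down, up to 8 mm, and springs back.
- post_b: Same on the -y side. In both slot walls of each post a spring ball, 8 mm in diameter, centre 5.5 mm above the floor, stands 2.5 mm into the slot and yields outwards. Pushing past them takes 5 to 12 N per post, one post tighter than the other. They grip the axle where it is left: it does not drop home by itself. Home, the axle's centre line is 6 mm above both post origins.
- rest: Wooden rest fixed to the bench, left or right of the stand. Base 80 (x) by 190 (y) by 12 mm; origin: centre of its underside. Two boards 60 (x) by 14 (y) mm, 70 mm high, at y = +80 and -80 mm, each with an open 90-degree V notch (vertex 52 mm up) where the axle lies along y, centre line 60.5 mm up, the wheel between the boards.
- pot: Bystander: small dark steel bowl, 64 mm wide, 40 mm high, origin under its centre.
- hammer: Bystander: hammer lying flat, 200 mm long along its x axis.
- weight: Bystander: brass weight, 48 mm in diameter, 45 mm high, origin under its centre.
- block: Bystander: flat steel bench block 50 by 50 by 22 mm, origin under its centre.
Things that resemble listed ones, but are neither listed nor needed, are in the scene too. Leave any green or purple look-alike of the rest alone.

How it is judged (in metres and radians):
On the way, in this order (a step that is already met when the one before it is completed fails the run):
1. the spindle is lifted clear of the wooden rest (height (world z) of spindle above 0.1 m and contact force between spindle and rest below 0.05 N), for 0.2 s.
2. both axle ends are home on the floors of the two slots (((z of end_a in the frame of post_a between 0.004 and 0.0075 m and x of end_a in the frame of post_a between -0.003 and 0.003 m and horizontal distance between end_a and post_a below 0.01 m and z of end_b in the frame of post_b between 0.004 and 0.0075 m and x of end_b in the frame of post_b between -0.003 and 0.003 m and horizontal distance between end_b and post_b below 0.01 m) or (z of end_a in the frame of post_b between 0.004 and 0.0075 m and x of end_a in the frame of post_b between -0.003 and 0.003 m and horizontal distance between end_a and post_b below 0.01 m and z of end_b in the frame of post_a between 0.004 and 0.0075 m and x of end_b in the frame of post_a between -0.003 and 0.003 m and horizontal distance between end_b and post_a below 0.01 m))), for 0.2 s.
At the end, for the whole second after the job is handed in: Both axle ends are home on the slot floors of the two posts, one in each: the axle's centre line at each end within 1.5 mm of its home height (6 mm above the post's origin) and within 3 mm of the slot's middle, the wheel midway between the posts within about 9 mm; at rest (((z of end_a in the frame of post_a between 0.004 and 0.0075 m and x of end_a in the frame of post_a between -0.003 and 0.003 m and horizontal distance between end_a and post_a below 0.01 m and z of end_b in the frame of post_b between 0.004 and 0.0075 m and x of end_b in the frame of post_b between -0.003 and 0.003 m and horizontal distance between end_b and post_b below 0.01 m) or (z of end_a in the frame of post_b between 0.004 and 0.0075 m and x of end_a in the frame of post_b between -0.003 and 0.003 m and horizontal distance between end_a and post_b below 0.01 m and z of end_b in the frame of post_a between 0.004 and 0.0075 m and x of end_b in the frame of post_a between -0.003 and 0.003 m and horizontal distance between end_b and post_a below 0.01 m)) and linear speed of spindle below 0.01 m/s); the robot touches nothing.
It fails at once if the stand is pushed too hard (about 30 N push; the 60 N counts the spindle's weight and the balls' own squeeze of about 30 N as well) (contact force between anything else and stand above 60 N).
It fails at once if the small dark bowl is moved more than 25 mm (distance of pot from where it was at the start of the episode above 0.025 m).
It fails at once if the hammer is moved more than 25 mm (distance of hammer from where it was at the start of the episode above 0.025 m).
It fails at once if the brass weight is moved more than 25 mm (distance of weight from where it was at the start of the episode above 0.025 m).
It fails at once if the steel bench block is moved more than 25 mm (distance of block from where it was at the start of the episode above 0.025 m).
It also fails if it takes over 70 s, if anything falls off the work surface, if the arm or the gripper's body presses on something with over 40 N, if the wrist force passes 120 N, or if a joint passes its speed limit or range.

## Working session

There is one attempt and no reset: what is moved stays moved. The work goes in short steps, Python scripts to look and compute and a tool call to move; the robot and the scene stay as the last step left them, time stands still between calls to the robot, and variables do not carry over. Pictures are saved under pics/ and viewed, at most 10 in all, crops included, and the job is handed in when it is done.

Besides the shell and the picture viewer there is one more tool, called after "Call:" by a JSON object that holds its "op" and its "data", one argument or row to a line. servo_tool: Moves the arm, as the interface text tells. Its arguments: {"type":"object","properties":{"rows":{"type":"array"},"squeeze":{"type":"number"}},"required":["rows"]}

```bash
mkdir -p pics
cat > h.py <<'E'
import numpy as np, cv2, json
from scipy.spatial.transform import Rotation as Ro
from cell import ctrl
def pts(c, s=None):
    """world point per pixel (HxWx3), nan where no depth"""
    d=c["depth"].astype(float); v,u=np.indices(d.shape)
    P=np.stack([(u-c["cx"])/c["fx"]*d,(v-c["cy"])/c["fy"]*d,d],-1); P[d<=0]=np.nan
    if "R" in c: return (P-np.array(c["t"]))@np.array(c["R"])
    T=np.array(c["tool_from_camera"]); P=P@T[:3,:3].T+T[:3,3]
    return P@Ro.from_rotvec(s["tool_rot"]).as_matrix().T+np.array(s["ee_pos"])
def save(c,n): cv2.imwrite(f"pics/{n}.png",c["frame"][:,:,::-1])
E
python3 - <<'E'
from h import *
s=ctrl.sense(); print({k:np.round(v,3).tolist() for k,v in s.items()})
c=ctrl.capture("top"); save(c,"top1"); P=pts(c); np.save("P.npy",P); 
for q in ["spindle","stand","rest","pot","hammer","weight","block"]:
  for m in ctrl.masks_of(c,q)[:3]:
    p=P[m["mask"]]; p=p[~np.isnan(p[:,0])]
    print(q,round(m["score"],2),m["extent"],len(p),np.round(np.nanmedian(p,0)),np.round(np.percentile(p,[2,98],axis=0)).tolist() if len(p) else '')
c=ctrl.capture("scene"); save(c,"scene1")
E
```

```text
{'t': 0.0, 'qpos': [1.064, 0.418, -0.01, 1.614, 0.005, 1.111, -0.053], 'dq': [-0.0, 0.0, -0.001, -0.0, 0.001, -0.001, 0.0], 'joint_efforts': [-0.001, -86.446, 0.678, -43.49, 0.019, 0.007, -0.0], 'ee_pos': [280.562, -558.199, 303.289], 'tool_rot': [-3.056, -0.725, 0.001], 'force': [0.494, 0.054, 0.055], 'torque': [-0.048, -0.079, -0.031], 'finger_force': 0.0, 'finger_gap': 0.998}
spindle 0.83 [360.8, 200.4, 71.6, 27.2] 572 [ 463. -191.   71.] [[426.0, -281.0, 13.0], [502.0, -106.0, 104.0]]
stand 0.56 [224.9, 186.6, 78.4, 41.9] 1983 [472. 186.  14.] [[422.0, 91.0, 5.0], [525.0, 269.0, 91.0]]
rest 0.97 [406.7, 128.1, 69.5, 37.3] 1935 [ 662. -336.   14.] [[623.0, -420.0, 1.0], [709.0, -242.0, 72.0]]
rest 0.88 [393.8, 259.9, 70.0, 49.3] 1996 [ 272. -295.   14.] [[223.0, -377.0, 8.0], [326.0, -204.0, 71.0]]
rest 0.81 [209.1, 264.6, 77.5, 31.3] 2034 [270. 216.  13.] [[230.0, 121.0, 6.0], [309.0, 298.0, 72.0]]
pot 0.93 [278.1, 120.8, 21.2, 20.6] 389 [703. 115.  21.] [[669.0, 85.0, 0.0], [733.0, 143.0, 44.0]]
hammer 0.66 [353.2, 100.4, 36.0, 67.3] 857 [ 663. -149.   24.] [[600.0, -174.0, -0.0], [796.0, -97.0, 30.0]]
weight 0.58 [318.6, 117.7, 15.6, 21.2] 229 [714.  -1.  34.] [[697.0, -24.0, 12.0], [739.0, 20.0, 48.0]]
block 0.53 [318.1, 188.7, 17.4, 13.5] 297 [512.  -0.  23.] [[488.0, -23.0, 17.0], [538.0, 25.0, 27.0]]
```

View pics/top1.png

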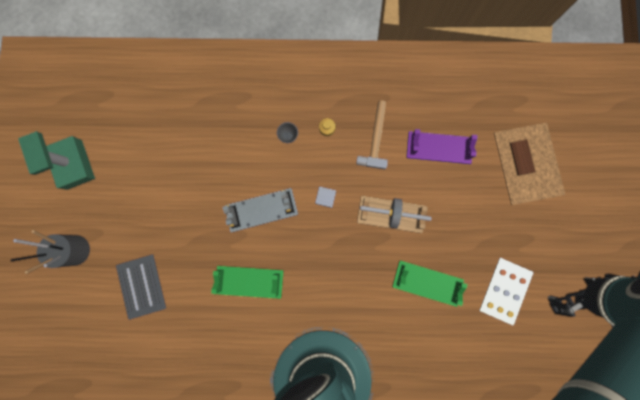

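View pics/scene1.png

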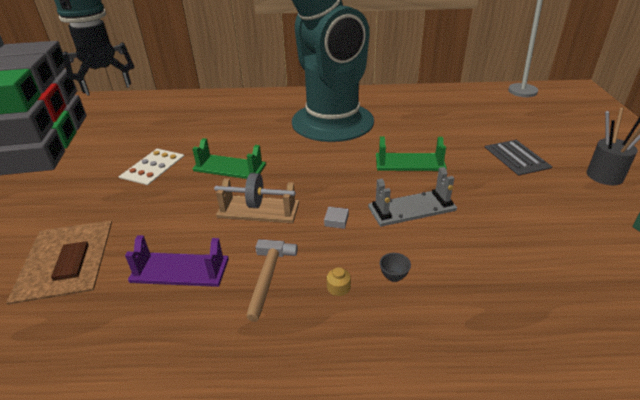

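Run:
```python
from h import *
P=np.load("P.npy")
def reg(lo,hi):
    m=np.all((P>lo)&(P<hi),-1); return P[m]
# wheel: above 80
w=reg([400,-300,76],[530,-90,115]); print("wheel",len(w),w.mean(0),w.min(0),w.max(0))
for nm,(x0,x1,y0,y1,z0,z1) in dict(rest=(400,540,-310,-80,62,76),stand=(400,560,60,300,80,96)).items():
    t=reg([x0,y0,z0],[x1,y1,z1]); 
    ym=np.median(t[:,1]) if nm=="stand" else -193
    a=t[t[:,1]>ym+50]if nm=="rest" else t[t[:,1]>180]; b=t[t[:,1]<ym-50] if nm=="rest" else t[t[:,1]<180]
    for g in(a,b):
        print(nm,len(g),g.mean(0).round(1),g.min(0).round(1),g.max(0).round(1), cv2.minAreaRect(g[:,:2].astype(np.float32)))
    r=cv2.minAreaRect(t[:,:2].astype(np.float32)); print("all",r)
```

```text
wheel 255 [ 464.44079404 -192.95854455   95.07821596] [ 428.55616113 -209.26541917   76.09776796] [ 505.18052952 -178.51983306  107.91408573]
rest 148 [ 478.1 -115.7   67.8] [ 449.5 -142.3   62. ] [508.  -98.   74.2] ((478.2299499511719, -112.14125061035156), (49.95079040527344, 46.504920959472656), 33.26171875)
rest 155 [ 455.5 -268.5   67.7] [ 424.5 -291.    62.1] [ 484.8 -243.6   74.7] ((454.9593505859375, -270.7226867675781), (47.62195587158203, 53.150390625), 43.05520248413086)
all ((465.050048828125, -194.12213134765625), (194.14108276367188, 82.34168243408203), 73.55996704101562)
stand 82 [452.2 261.5  88.1] [427.7 249.3  80.6] [476.3 273.8  95.8] ((452.94110107421875, 262.15435791015625), (49.39582061767578, 15.038848876953125), 16.541061401367188)
stand 76 [495.7 108.2  88.5] [470.   95.6  80.8] [520.1 120.5  94.7] ((495.6592712402344, 108.27214050292969), (49.607688903808594, 13.87929916381836), 15.622559547424316)
all ((474.1231689453125, 185.590087890625), (49.61190414428711, 174.44947814941406), 15.56092643737793)
```

The wooden rest is at pixel (393,214) with the wheel at (398,212), and the grey stand is at (260,208). The axle runs about 82° from +x and the slots about 105.7°. Next I move above the wheel.

Call:
{"op": "servo_tool", "data": {
  "rows": [
    [0.03,0.06,0,-7,0.0854],
    [0.06,0.12,0,-14,0.0854],
    [0.085,0.17,0,-21,0.0854],
    [0.11,0.22,0,-28,0.0854],
    [0.14,0.275,0,-35,0.0854]
  ],
  "squeeze": 100
}}

```text
t: 1.08
ee_pos: [421.2, -281.9, 304.2]
tool_rot: [3.132, -0.235, 0.001]
force: [2.6, 0.4, -0.1]
finger_gap: 1.003
finger_force: 0.0
```

Call:
{"op": "servo_tool", "data": {
  "rows": [
    [0.02,0.045,-0.02,0,0.0854],
    [0.043,0.09,-0.03,0,0.0854],
    [0.043,0.09,-0.03,0,0.0854],
    [0.043,0.09,-0.03,0,0.0854]
  ]
}}

```text
t: 1.58
ee_pos: [463.5, -193.9, 274.0]
tool_rot: [3.133, -0.228, -0.0]
force: [0.8, -0.6, -0.2]
finger_gap: 1.0
finger_force: 0.0
```

```bash
cat > look.py <<'E'
from h import *
import sys
n=sys.argv[1]
s=ctrl.sense(); c=ctrl.capture("wrist"); save(c,n); P=pts(c,s); np.savez(n,P=P,f=c["frame"])
R=Ro.from_rotvec(s["tool_rot"]).as_matrix(); print(s["t"],np.round(s["ee_pos"],1),"yang",np.degrees(np.arctan2(R[1,1],R[0,1])),"z",R[:,2].round(4),np.round(s["force"],2),s["finger_gap"],s["finger_force"])
for q in sys.argv[2:]:
  for m in ctrl.masks_of(c,q)[:2]:
    p=P[m["mask"]]; p=p[~np.isnan(p[:,0])]
    print(q,round(m["score"],2),m["extent"],len(p),np.round(np.percentile(p,[2,50,98],axis=0)).tolist() if len(p) else '')
E
python3 look.py w1 spindle rest
```

```text
1.575 [ 463.5 -193.9  274. ] yang -98.3126835670738 z [-1.e-04 -2.e-04 -1.e+00] [ 0.76 -0.57 -0.17] 1.000122501675156 0.0
spindle 0.84 [220.6, 143.0, 202.2, 88.1] 4405 [[434.0, -285.0, 12.0], [468.0, -197.0, 67.0], [503.0, -106.0, 102.0]]
rest 0.94 [1.3, 321.3, 102.2, 62.4] 3791 [[235.0, 151.0, 3.0], [280.0, 238.0, 11.0], [310.0, 288.0, 23.0]]
rest 0.79 [226.0, 141.7, 184.5, 75.4] 8600 [[424.0, -279.0, 10.0], [476.0, -181.0, 12.0], [511.0, -109.0, 70.0]]
```

View pics/w1.png

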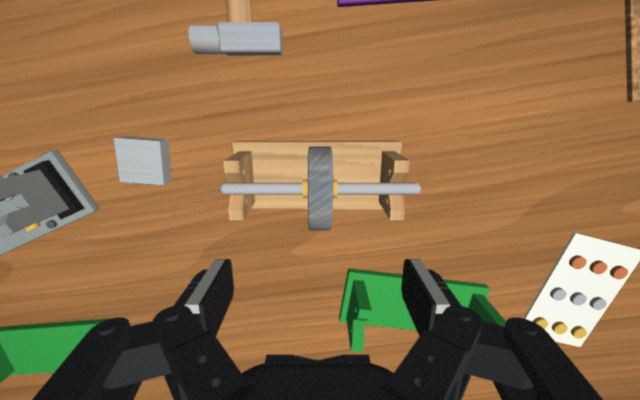

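The wheel is centred at pixel (319,188), with the axle level from column 222 to 420. I'll fit the axle and wheel from depth.

Run:
```python
from h import *
P=np.load("w1.npz")["P"]
v,u=np.indices(P.shape[:2])
box=(u>215)&(u<425)&(v>140)&(v<235)
w=P[box&(P[...,2]>78)]; print("wheel",len(w),w.mean(0).round(1),w[:,2].max().round(1)); r=cv2.minAreaRect(w[:,:2].astype(np.float32)); print(r)
a=P[box&(P[...,2]>55)&(P[...,2]<70)&(abs(v-188)<6)&(abs(u-319)>25)]; 
m=np.polyfit(a[:,1],a[:,0],1); print("axle",len(a),np.degrees(np.arctan2(1,m[0])),np.polyval(m,[-193]),np.percentile(a,[1,50,99],axis=0).round(1).tolist())
```

```text
wheel 1905 [ 470.6 -196.2   95.8] 103.6
((464.58026123046875, -195.3927459716797), (21.94687271118164, 74.71702575683594), 81.92657470703125)
axle 1620 81.62350444866414 [465.60971834] [[447.7, -291.0, 61.3], [464.6, -220.4, 65.4], [482.1, -100.3, 67.5]]
```

Call:
{"op": "servo_tool", "data": {
  "rows": [
    [0.002,-0.0015,-0.05,0,0.06],
    [0.002,-0.0015,-0.1,0,0.06],
    [0.002,-0.0015,-0.127,0,0.06],
    [0.002,-0.0015,-0.128,0,0.06],
    [0.002,-0.0015,-0.128,0,0.04]
  ],
  "squeeze": 100
}}

```text
t: 2.35
ee_pos: [466.0, -195.6, 147.0]
tool_rot: [3.133, -0.229, 0.002]
force: [-0.7, 0.2, 0.2]
finger_gap: 0.505
finger_force: 0.0
```

Call:
{"op": "servo_tool", "data": {
  "rows": [
    [0,0,0,0,0.0],
    [0,0,0,0,0.0],
    [0,0,0,0,0.0],
    [0,0,0,0,0.0],
    [0,0,0,0,0.0]
  ]
}}

```text
t: 2.98
ee_pos: [466.2, -195.3, 147.3]
tool_rot: [3.133, -0.228, 0.003]
force: [-2.7, 0.6, 11.1]
finger_gap: 0.238
finger_force: 97.4
```

Call:
{"op": "servo_tool", "data": {
  "rows": [
    [0,0,0.01,0,0.0],
    [0,0,0.04,0,0.0],
    [0,0,0.08,0,0.0],
    [0,0,0.11,0,0.0],
    [0,0,0.11,0,0.0]
  ]
}}

```text
t: 3.6
ee_pos: [466.3, -195.3, 258.4]
tool_rot: [3.132, -0.228, 0.006]
force: [-0.2, 0.1, -3.4]
finger_gap: 0.241
finger_force: 98.3
```

Call:
{"op": "servo_tool", "data": {
  "rows": [
    [0,0.05,0,4,0.0],
    [0,0.1,0,8,0.0],
    [0,0.15,0,12,0.0],
    [0,0.2,0,16,0.0],
    [0,0.25,0,20,0.0]
  ]
}}

```text
t: 4.22
ee_pos: [464.9, 56.4, 255.2]
tool_rot: [-3.125, -0.323, 0.002]
force: [1.5, 0.3, -3.3]
finger_gap: 0.237
finger_force: 98.5
```

Call:
{"op": "servo_tool", "data": {
  "rows": [
    [-0.04,0.03,0,4,0.0],
    [-0.06,0.03,0,4,0.0],
    [-0.06,0.03,0,4,0.0],
    [-0.06,0.03,0,4,0.0]
  ]
}}

```text
t: 4.72
ee_pos: [405.9, 84.7, 255.7]
tool_rot: [-3.112, -0.428, 0.0]
force: [1.2, -0.3, -3.1]
finger_gap: 0.236
finger_force: 98.6
```

```bash
python3 look.py w2 stand spindle
```

```text
4.725 [405.9  84.7 255.7] yang -74.33930483415449 z [-1.e-04  1.e-04 -1.e+00] [ 1.18 -0.28 -3.13] 0.23561325139105693 98.56852412223816
stand 0.9 [92.4, 49.6, 247.3, 85.5] 19269 [[423.0, 94.0, 10.0], [471.0, 200.0, 12.0], [521.0, 270.0, 90.0]]
spindle 0.75 [146.5, 179.5, 343.9, 149.7] 11981 [[379.0, -1.0, 168.0], [416.0, 90.0, 183.0], [444.0, 173.0, 211.0]]
```

View pics/w2.png

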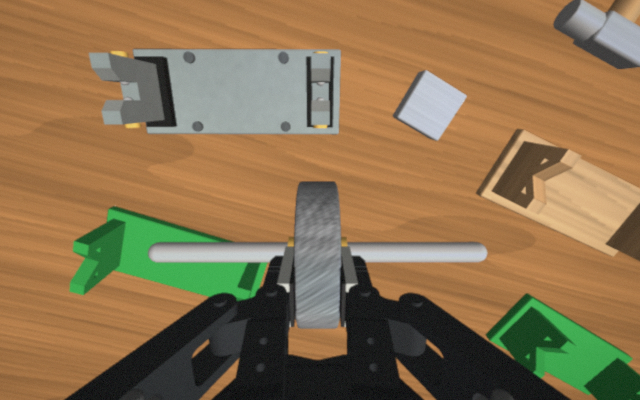

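The stand is at upper left, with its posts at pixels (125,88) and (320,90). The axle is held level, ends at (155,252) and (482,252). I'll measure both.

Run:
```python
from h import *
P=np.load("w2.npz")["P"]; v,u=np.indices(P.shape[:2])
c={}
for n,(u0,u1) in dict(far=(80,180),near=(290,345)).items():
    g=P[(u>u0)&(u<u1)&(v>40)&(v<140)&(P[...,2]>84)&(P[...,2]<96)]
    r=cv2.minAreaRect(g[:,:2].astype(np.float32)); print(n,len(g),r,g[:,2].mean()); c[n]=np.array(r[0])
d=c["far"]-c["near"]; mid=(c["far"]+c["near"])/2; print("stand",mid,np.hypot(*d),np.degrees(np.arctan2(d[1],d[0])))
a=P[(abs(v-252)<12)&(u>150)&(u<486)&(abs(u-319)>35)&(P[...,2]>140)]
q=a.mean(0); 
for n,lo,hi in(("L",150,285),("R",352,486)):
    g=P[(u>lo)&(u<hi)&(abs(v-252)<14)&(P[...,2]>140)]
    print(n,len(g),g.mean(0).round(1),g[:,2].max().round(1),np.percentile(g[:,1],[0.5,99.5]).round(1),[np.percentile(g[(g[:,1]>y)&(g[:,1]<y+20),2],95).round(1) for y in np.linspace(g[:,1].min()+8,g[:,1].max()-28,3)])
m=np.polyfit(a[:,1],a[:,0],1); print("axle",np.degrees(np.arctan2(1,m[0])), "ends y",np.percentile(a[:,1],[.3,99.7]))
ym=np.percentile(a[:,1],[.3,99.7]).mean(); print("axle mid",np.polyval(m,ym),ym)
w=P[(abs(u-319)<22)&(v>180)&(v<240)&(P[...,2]>150)]; print("wheel",w.mean(0),w.max(0))
```

```text
far 1024 ((451.21875, 262.0259704589844), (49.49695587158203, 15.574288368225098), 15.106490135192871) 88.37742232542179
near 857 ((493.84649658203125, 107.81549835205078), (49.75930404663086, 13.435558319091797), 15.218149185180664) 88.83468063378909
stand [472.53262329 184.92073441] 159.99373264632968 105.45216997405134
L 2719 [391.  140.7 173.9] 206.4 [104.7 178.7] [np.float64(175.0), np.float64(174.9), np.float64(174.9)]
R 2674 [421.6  30.7 173.8] 206.0 [-7.3 70.3] [np.float64(175.0), np.float64(174.9), np.float64(175.1)]
axle 105.53043092664774 ends y [ -7.07455599 178.58716593]
axle mid 406.1421226639735 85.75630497068836
wheel [436.55888328  94.17236413 189.51832177] [446.59192921 106.73981777 203.90491871]
```

Call:
{"op": "servo_tool", "data": {
  "rows": [
    [0.03,0.045,0,0,0.0],
    [0.06,0.09,0,0,0.0],
    [0.0665,0.099,0,0,0.0],
    [0.0665,0.099,0,0,0.0],
    [0.0665,0.099,-0.03,0,0.0]
  ]
}}

```text
t: 5.5
ee_pos: [472.7, 183.1, 226.8]
tool_rot: [3.112, 0.427, 0.005]
force: [-0.4, -0.4, -4.0]
finger_gap: 0.24
finger_force: 99.2
```

Call:
{"op": "servo_tool", "data": {
  "rows": [
    [0,0,-0.025,0,0.0],
    [0,0,-0.03,0,0.0],
    [0,0,-0.03,0,0.0],
    [0,0,-0.03,0,0.0]
  ]
}}

```text
t: 6.0
ee_pos: [472.5, 183.8, 196.9]
tool_rot: [-3.112, -0.428, -0.002]
force: [-0.3, -1.0, -3.5]
finger_gap: 0.241
finger_force: 98.9
```

```bash
python3 look.py w3 stand spindle
```

```text
6.0 [472.5 183.8 196.9] yang -74.33273248055323 z [ 1.3e-03  3.0e-04 -1.0e+00] [-0.35 -1.02 -3.46] 0.24109017998077253 98.89184474945068
stand 0.43 [481.0, 173.2, 90.0, 75.0] 3773 [[487.0, -26.0, 2.0], [514.0, 7.0, 22.0], [538.0, 28.0, 23.0]]
spindle 0.76 [150.5, 180.7, 338.7, 149.5] 11782 [[446.0, 99.0, 109.0], [483.0, 189.0, 125.0], [510.0, 271.0, 152.0]]
```

View pics/w3.png

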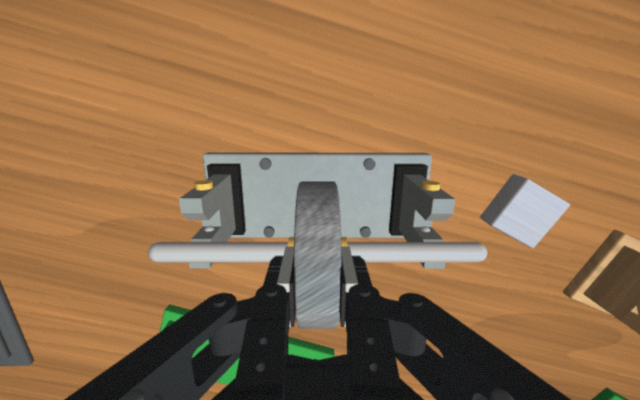

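The axle (row 252) hangs above the two posts, left at column ~205 and right at ~430, with both prongs of each post visible. I'll check the lateral alignment from the same picture.

```bash
cat > al.py <<'E'
from h import *
import sys
P=np.load(sys.argv[1]+".npz")["P"]; v,u=np.indices(P.shape[:2])
th=np.radians(105.45); ey=np.array([np.cos(th),np.sin(th)]); ex=np.array([ey[1],-ey[0]])
o=np.array([472.5,184.9]); A=(P[...,:2]-o)@ex; B=(P[...,:2]-o)@ey; z=P[...,2]
for s in(1,-1):
    g=(abs(B*s-80)<12)&(z>86)&(z<93)&(abs(A)<35); 
    print("post",s,g.sum(),"x'",np.percentile(A[g],[.5,99.5]).round(1),"y'",np.percentile(B[g],[1,99]).round(1),"z",np.median(z[g]).round(1))
    hi=A[g&(A>0)];lo=A[g&(A<0)]; print("  slot edges",np.percentile(lo,99).round(1),np.percentile(hi,1).round(1))
    zt=float(sys.argv[2])
    a=(B*s>20)&(B*s<98)&(abs(z-zt)<8)&(abs(A)<12)
    print("axle",s,a.sum(),"x'",np.percentile(A[a],[1,50,99]).round(1),"top",np.percentile(z[a],95).round(1), "x'at top",np.median(A[a&(z>np.percentile(z[a],80))]).round(1),"end",np.percentile(B[a]*s,99.7).round(1))
E
python3 al.py w3 112
```

```text
post 1 616 x' [-25.   25.3] y' [73.2 87.4] z 89.7
  slot edges -20.5 11.0
axle 1 2576 x' [-6.4  0.5  4. ] top 116.1 x'at top -1.9 end 97.5
post -1 623 x' [-25.   25.2] y' [-86.5 -72.1] z 89.8
  slot edges -20.2 11.2
axle -1 2571 x' [-6.2  0.7  4.3] top 116.1 x'at top -1.6 end 96.8
```

```bash
cat >> al.py <<'E'
from scipy.optimize import least_squares
for s in(1,-1):
    a=(B*s>25)&(B*s<96)&(abs(z-zt)<9)&(abs(A)<12); X,Z=A[a],z[a]
    r=least_squares(lambda p:np.hypot(X-p[0],Z-p[1])-6,[0,zt-2],loss="soft_l1",f_scale=.5)
    print("circle",s,r.x.round(2),"rms",np.sqrt(np.mean(r.fun**2)).round(2))
E
python3 al.py w3 112|grep circle; sed -i 's/"w3"/"w2"/' al.py
python3 - <<'E'
from h import *
s=ctrl.capture("wrist"); print(np.array(s["tool_from_camera"]).round(3))
E
```

```text
circle 1 [ -2.41 109.59] rms 0.53
circle -1 [ -2.05 109.69] rms 0.52
[[-1.0000e-03 -9.4800e-01 -3.1900e-01  8.1913e+01]
 [ 1.0000e+00 -2.0000e-03  1.0000e-03 -1.5800e+00]
 [-1.0000e-03 -3.1900e-01  9.4800e-01 -6.9997e+01]
 [ 0.0000e+00  0.0000e+00  0.0000e+00  1.0000e+00]]
```

Call:
{"op": "servo_tool", "data": {
  "rows": [
    [0.002,0.0005,0,0,0.0],
    [0.002,0.0005,-0.01,-0.15,0.0],
    [0.002,0.0005,-0.02,-0.15,0.0],
    [0.002,0.0005,-0.024,-0.15,0.0],
    [0.002,0.0005,-0.024,-0.15,0.0]
  ]
}}

```text
t: 6.82
ee_pos: [474.0, 184.5, 171.4]
tool_rot: [-3.113, -0.425, 0.001]
force: [0.3, 0.7, -2.5]
finger_gap: 0.239
finger_force: 99.0
```

Call:
{"op": "servo_tool", "data": {
  "rows": [
    [0,0,-0.002,0,0.0],
    [0,0,-0.004,0,0.0],
    [0,0,-0.006,0,0.0],
    [0,0,-0.006,0,0.0]
  ]
}}

```text
t: 7.32
ee_pos: [474.1, 184.4, 165.8]
tool_rot: [-3.113, -0.425, 0.0]
force: [1.2, -0.2, -2.2]
finger_gap: 0.237
finger_force: 99.0
```

```bash
python3 look.py w4; python3 al.py w4 88
```

```text
7.325 [474.1 184.4 165.8] yang -74.46281075382173 z [-2.e-04  0.e+00 -1.e+00] [ 1.22 -0.24 -2.15] 0.2373865404259121 99.03457760810852
post 1 1312 x' [-25.3  25.1] y' [73.2 87.5] z 89.5
  slot edges -10.8 11.4
axle 1 2733 x' [-11.6   1.1  11.1] top 85.4 x'at top -0.8 end 97.5
post -1 1340 x' [-25.2  25.2] y' [-86.4 -72.1] z 89.7
  slot edges -10.3 10.9
axle -1 2778 x' [-11.7   1.2  11. ] top 85.6 x'at top -0.4 end 96.9
circle 1 [ 1.87 88.44] rms 2.88
circle -1 [ 1.69 88.54] rms 2.91
```

Call:
{"op": "servo_tool", "data": {
  "rows": [
    [0,0,-0.002,0,0.0],
    [0,0,-0.004,0,0.0],
    [0,0,-0.006,0,0.0],
    [0,0,-0.006,0,0.0]
  ]
}}

```text
t: 7.88
ee_pos: [474.0, 184.4, 159.7]
tool_rot: [-3.113, -0.425, 0.001]
force: [0.2, -0.6, -3.4]
finger_gap: 0.242
finger_force: 99.0
```

Call:
{"op": "servo_tool", "data": {
  "rows": [
    [0,0,-0.001,0,0.0],
    [0,0,-0.002,0,0.0],
    [0,0,-0.002,0,0.0]
  ]
}}

```text
t: 8.25
ee_pos: [474.3, 184.5, 157.9]
tool_rot: [-3.113, -0.425, -0.0]
force: [1.5, 0.3, -2.4]
finger_gap: 0.237
finger_force: 99.0
```

Call:
{"op": "servo_tool", "data": {
  "rows": [
    [0,0,-0.001,0,0.0],
    [0,0,-0.001,0,0.0]
  ]
}}

```text
t: 8.5
ee_pos: [474.3, 184.5, 157.0]
tool_rot: [-3.113, -0.425, -0.001]
force: [1.2, 0.5, -2.0]
finger_gap: 0.238
finger_force: 99.3
```

Call:
{"op": "servo_tool", "data": {
  "rows": [
    [0,0,-0.001,0,0.0],
    [0,0,-0.001,0,0.0]
  ]
}}

```text
t: 8.75
ee_pos: [474.3, 184.6, 156.0]
tool_rot: [-3.113, -0.425, -0.001]
force: [1.5, 0.6, 0.6]
finger_gap: 0.238
finger_force: 99.6
```

Call:
{"op": "servo_tool", "data": {
  "rows": [
    [0,0,-0.001,0,0.0],
    [0,0,-0.001,0,0.0]
  ]
}}

```text
t: 9.0
ee_pos: [474.3, 184.6, 155.0]
tool_rot: [-3.113, -0.425, -0.001]
force: [2.5, 0.9, 3.2]
finger_gap: 0.235
finger_force: 100.0
```

Call:
{"op": "servo_tool", "data": {
  "rows": [
    [0,0,-0.001,0,0.0],
    [0,0,-0.001,0,0.0]
  ]
}}

```text
t: 9.25
ee_pos: [474.3, 184.6, 154.0]
tool_rot: [-3.113, -0.425, -0.001]
force: [2.7, -0.3, 4.9]
finger_gap: 0.239
finger_force: 100.2
```

Call:
{"op": "servo_tool", "data": {
  "rows": [
    [0,0,-0.001,0,0.0],
    [0,0,-0.001,0,0.0]
  ]
}}

```text
t: 9.5
ee_pos: [474.4, 184.5, 153.0]
tool_rot: [-3.113, -0.425, -0.001]
force: [2.5, -0.5, 5.4]
finger_gap: 0.239
finger_force: 100.3
```

Call:
{"op": "servo_tool", "data": {
  "rows": [
    [0,0,-0.001,0,0.0],
    [0,0,-0.001,0,0.0]
  ]
}}

```text
t: 9.75
ee_pos: [474.3, 184.6, 152.0]
tool_rot: [-3.113, -0.425, -0.001]
force: [1.8, 0.4, 6.0]
finger_gap: 0.238
finger_force: 100.3
```

Call:
{"op": "servo_tool", "data": {
  "rows": [
    [0,0,-0.001,0,0.0],
    [0,0,-0.001,0,0.0]
  ]
}}

```text
t: 10.0
ee_pos: [474.3, 184.6, 151.1]
tool_rot: [-3.112, -0.425, -0.001]
force: [1.9, 0.6, 7.5]
finger_gap: 0.243
finger_force: 100.5
```

Call:
{"op": "servo_tool", "data": {
  "rows": [
    [0,0,-0.001,0,0.0],
    [0,0,-0.001,0,0.0]
  ]
}}

```text
t: 10.25
ee_pos: [474.4, 184.6, 150.2]
tool_rot: [-3.113, -0.425, -0.001]
force: [-0.6, 0.3, 10.8]
finger_gap: 0.238
finger_force: 101.1
```

```bash
python3 look.py w5
python3 - <<'E'
from h import *
print(ctrl.sense()["torque"])
E
python3 al.py w5 72
```

```text
10.25 [474.4 184.6 150.2] yang -74.46048821641232 z [ 6.e-04  3.e-04 -1.e+00] [-0.57  0.35 10.76] 0.2376048713412444 101.11071109771729
[-0.02221999 -0.09476005 -0.07424825]
post 1 1092 x' [-25.   25.1] y' [73.2 87.5] z 87.1
  slot edges -13.3 13.9
axle 1 2617 x' [-10.7   0.6  10.9] top 78.1 x'at top -7.1 end 96.9
post -1 1089 x' [-25.1  25.1] y' [-86.1 -72. ] z 87.2
  slot edges -12.9 14.0
axle -1 2585 x' [-10.5   0.6  10.8] top 77.3 x'at top -7.0 end 96.9
circle 1 [-0.45 73.57] rms 2.86
circle -1 [-0.62 73.61] rms 2.88
```

```bash
cat > ht.py <<'E'
from h import *
import sys
P=np.load(sys.argv[1]+".npz")["P"]
th=np.radians(105.45); ey=np.array([np.cos(th),np.sin(th)]); ex=np.array([ey[1],-ey[0]])
o=np.array([472.5,184.9]); A=(P[...,:2]-o)@ex; B=(P[...,:2]-o)@ey; z=P[...,2]
for s in(1,-1):
    g=(abs(B*s-80)<4)&(abs(abs(A)-20)<4)&(z>70); 
    t=[]
    for lo,hi in((25,45),(45,68),(90,97)):
        a=(B*s>lo)&(B*s<hi)&(abs(A)<7)&(z>55)&(z<84); zz=z[a]; t.append(np.percentile(zz,92).round(2))
    print("side",s,"post top",np.median(z[g]).round(2),g.sum(),"axle tops",t,"home when axle-top - post-top = -18; now",(np.mean(t)-np.median(z[g])).round(2))
E
python3 ht.py w4; python3 ht.py w5
```

```text
side 1 post top 89.88 365 axle tops [np.float64(83.89), np.float64(83.83), np.float64(83.8)] home when axle-top - post-top = -18; now -6.04
side -1 post top 89.99 351 axle tops [np.float64(83.78), np.float64(83.86), np.float64(83.85)] home when axle-top - post-top = -18; now -6.16
side 1 post top 87.21 418 axle tops [np.float64(69.27), np.float64(69.36), np.float64(69.41)] home when axle-top - post-top = -18; now -17.87
side -1 post top 87.21 432 axle tops [np.float64(69.31), np.float64(69.33), np.float64(69.45)] home when axle-top - post-top = -18; now -17.84
```

Both sides read within 0.2 mm of home, with the posts sunk about 2.7 mm. I'll press a little more to be sure, staying under the limit.

Call:
{"op": "servo_tool", "data": {
  "rows": [
    [0,0,-0.001,0,0.0],
    [0,0,-0.001,0,0.0]
  ]
}}

```text
t: 10.55
ee_pos: [474.4, 184.6, 149.4]
tool_rot: [-3.113, -0.425, -0.001]
force: [-1.1, -0.5, 15.7]
finger_gap: 0.237
finger_force: 101.6
```

Call:
{"op": "servo_tool", "data": {
  "rows": [
    [0,0,-0.001,0,0.0],
    [0,0,-0.001,0,0.0]
  ]
}}

```text
t: 10.8
ee_pos: [474.4, 184.7, 148.6]
tool_rot: [-3.113, -0.425, -0.001]
force: [-1.4, -0.9, 19.6]
finger_gap: 0.24
finger_force: 102.2
```

```bash
python3 look.py w6; python3 ht.py w6
```

```text
10.8 [474.4 184.7 148.6] yang -74.45801731211485 z [ 8.e-04  2.e-04 -1.e+00] [-1.37 -0.91 19.65] 0.24001962259075071 102.1717643737793
side 1 post top 85.62 422 axle tops [np.float64(67.63), np.float64(67.69), np.float64(67.91)] home when axle-top - post-top = -18; now -17.87
side -1 post top 85.64 412 axle tops [np.float64(67.72), np.float64(67.75), np.float64(67.79)] home when axle-top - post-top = -18; now -17.89
```

Call:
{"op": "servo_tool", "data": {
  "rows": [
    [0,0,0.001,0,0.0],
    [0,0,0.002,0,0.0],
    [0,0,0.003,0,0.0],
    [0,0,0.003,0,0.0]
  ],
  "squeeze": 60
}}

```text
t: 11.35
ee_pos: [474.4, 184.6, 151.2]
tool_rot: [-3.113, -0.425, -0.001]
force: [1.2, 1.1, 6.1]
finger_gap: 0.241
finger_force: 100.6
```

Call:
{"op": "servo_tool", "data": {
  "rows": [
    [0,0,0,0,0.03],
    [0,0,0,0,0.04],
    [0,0,0,0,0.055],
    [0,0,0,0,0.055],
    [0,0,0,0,0.055]
  ]
}}

```text
t: 11.98
ee_pos: [474.1, 184.5, 150.8]
tool_rot: [-3.113, -0.425, 0.0]
force: [0.1, -0.2, -1.2]
finger_gap: 0.641
finger_force: 0.0
```

```bash
python3 look.py w7; python3 ht.py w7
```

```text
11.975 [474.1 184.5 150.8] yang -74.46389487320542 z [-1.e-04  1.e-04 -1.e+00] [ 0.07 -0.19 -1.19] 0.6414119565843555 0.0
side 1 post top 89.38 249 axle tops [np.float64(71.74), np.float64(71.7), np.float64(71.58)] home when axle-top - post-top = -18; now -17.7
side -1 post top 89.53 250 axle tops [np.float64(71.81), np.float64(71.75), np.float64(71.75)] home when axle-top - post-top = -18; now -17.76
```

View pics/w7.png

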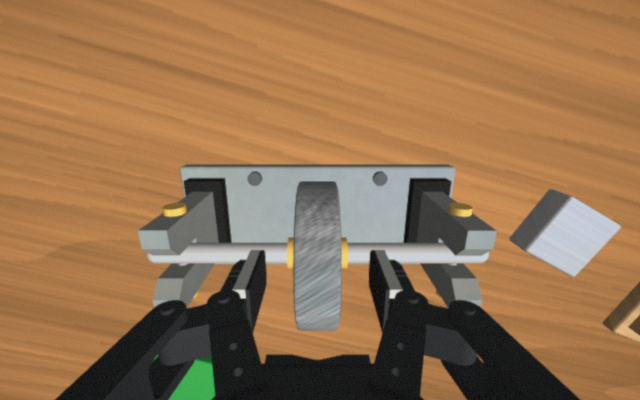

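The fingers are open, with pads at columns 250 and 390, clear of the wheel at 318. The axle lies in both slots at home height and even on both sides. I'll retreat straight up.

Call:
{"op": "servo_tool", "data": {
  "rows": [
    [0,0,0.02,0,0.055],
    [0,0,0.06,0,0.055],
    [0,0,0.11,0,0.055],
    [0,0,0.14,0,0.055],
    [0,0,0.14,0,0.055]
  ]
}}

```text
t: 12.65
ee_pos: [474.8, 184.8, 293.0]
tool_rot: [-3.112, -0.424, -0.006]
force: [0.2, -0.1, -1.1]
finger_gap: 0.644
finger_force: 0.0
```

```bash
python3 look.py w8; python3 ht.py w8; sed -i 's/abs(A)<12)/abs(A)<7)/' al.py; python3 al.py w8 68
```

```text
12.65 [474.8 184.8 293. ] yang -74.4710891496844 z [ 0.0037  0.001  -1.    ] [ 0.2  -0.14 -1.05] 0.6440363186884297 0.0
side 1 post top 89.38 132 axle tops [np.float64(71.79), np.float64(71.64), np.float64(71.63)] home when axle-top - post-top = -18; now -17.7
side -1 post top 89.57 130 axle tops [np.float64(71.87), np.float64(71.95), np.float64(71.73)] home when axle-top - post-top = -18; now -17.72
post 1 413 x' [-24.2  25.1] y' [73.1 87.3] z 89.0
  slot edges -10.4 12.1
axle 1 809 x' [-7.  1.  6.] top 71.9 x'at top -0.1 end 97.5
post -1 422 x' [-24.3  25.1] y' [-86.6 -72.5] z 89.2
  slot edges -10.5 11.1
axle -1 795 x' [-6.9  1.1  6.1] top 72.2 x'at top -0.1 end 97.4
circle 1 [-4.000e-02  6.533e+01] rms 0.86
circle -1 [-0.13 65.52] rms 0.87
```

The axle is home, level and centred, and the arm is clear.

```bash
python3 -c "
from cell import ctrl; print(ctrl.job_done())"
```

```text
the job is handed in; nothing more can be done
None
```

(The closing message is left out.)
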